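# Open the drawer and press the sound-post box lids home

### The job

Hook or pull the pine case's drawer all the way open by its brass handle, then press down the lids of the two wooden boxes inside until both are fully home on their boxes. Leave the drawer open, and leave the other things on the bench and on the case where they are.

Things in the scene. Friction and masses are not known exactly. Their poses are not given: they have to be found in the camera images.
- case: Low pine drawer case fixed to the bench, 220 (x, depth) by 300 (y, width) by 105 mm high; origin at the centre of its underside; its front, with the drawer, looks along its own -x, towards the robot. Top panel 12 mm thick.
- drawer_handle (a point): Centre of the brass bar handle of the drawer: a 10 mm thick round bar, 100 mm long along the case's y, 75 mm above the bench (30 mm below the case's top), held by a post at each end; 42 mm from bar centre to the drawer's front panel, so a 37 mm wide gap, open above and below. Drawer front panel 294 mm wide, its top edge 91 mm above the bench. Axes parallel to the case's.
- drawer (a joint): How far the drawer is open, m: 0 shut, 0.14 fully open at its stop. It slides along the case's -x with about 2.5 N of friction and stays where it is left. At the start it is shut or up to 40 mm open. Past 0.125 the two boxes are wholly clear of the case.
- lid_left_top (a point): Dark walnut press-on lid of the left (+y) box, 108 (x) by 120 (y) by 10 mm thick, flat top, pale maple cross inlay; the point is the centre of the lid's top face, z up, x and y along the case's. Seated, it is 70 mm above the bench; it stands proud by its joint's value.
- lid_right_top (a point): Pale maple press-on lid of the right (-y) box, 108 (x) by 120 (y) by 10 mm thick, flat top, red-brown rosewood cross inlay; the point is the centre of the lid's top face, z up, x and y along the case's. Seated, it is 70 mm above the bench; it stands proud by its joint's value.
- lid_left (a joint): How far the left lid stands above its seat, m: 0 fully seated on its box (hard stop), 7 to 14 mm at the start; a cream-coloured skirt shows below a lid that stands proud. It moves only straight down and up in its box, does not tilt or come off, slides stiffly at about 6 N wherever it is pressed, does not spring back.
- lid_right (a joint): The same for the right lid.
- fingerboard: Bystander: black ebony violin fingerboard, 265 by 40 by 9 mm, lying on the bench left of the case; origin at the centre of its underside.
- reamer: Bystander: brass peg reamer with rosewood grip, 160 mm long, 26 mm thick, lying across the flat top of the case; origin near its middle, on its underside.
- peg_tray: Bystander: walnut tray with four boxwood pegs, 105 by 110 by 22 mm, on the bench right of the case; origin at the centre of its underside.

How it is judged:
On the way, in this order (a step that is already met when the one before it is completed fails the run):
1. the drawer is pulled open past 125 mm (value of joint drawer above 0.125 m), for 0.2 s.
2. both lids are pressed home (value of joint each of lid_left, lid_right below 0.002 m), for 0.2 s.
At the end, for the whole second after the job is handed in: The drawer stands open by more than 125 mm of its 140 mm, and each lid is within 2 mm of its seat (all of step 2 and value of joint drawer above 0.125 m); the robot touches nothing.
It fails at once if the fingerboard is moved more than 30 mm from where it was (distance of fingerboard from where it was at the start of the episode above 0.03 m).
It fails at once if the reamer is moved more than 30 mm from where it was (distance of reamer from where it was at the start of the episode above 0.03 m).
It fails at once if the peg tray is moved more than 30 mm from where it was (distance of peg_tray from where it was at the start of the episode above 0.03 m).
It also fails if it takes over 54 s, if anything falls off the work surface, if the arm or the gripper's body presses on something with over 40 N, if the wrist force passes 120 N, or if a joint passes its speed limit or range.

### The arm

A 6-joint arm with a two-finger parallel gripper is mounted at the origin on the work surface. World frame = base frame: x ahead of the robot, y to its left, z up, the work surface at z = 0. Lengths are in m, angles in rad, forces in N, time in s.
With the tool pointing down it reaches from about 0.35 to 0.95 m from the base axis. Payload 17.4 kg.
Tool frame: the origin (TCP) lies midway between the tips of the shut fingers; the grasp point (between the pads) lies 19 mm behind it; z points along the fingers, y is the direction in which the jaws open and shut (so a half turn about z gives the same grasp; the last joint's range is limited). The gripper opens to 93 mm and grips with 3 to 60 N. Pads are 15 mm wide; open, the fingers measure 128 mm over their backs; the gripper's body (75 mm by 188 mm) begins 65 mm behind the grasp point.
Start: joints at [-1.138, 0.116, 1.442, -0, 1.584, -0.038], TCP at [0.306, -0.602, 0.219] pointing down, gripper open.
Joint ranges: [-2.83, 2.83], [-0.83, 2.19], [0.07, 2.5], [-1.14, 4.28], [0.01, 3], [-2.97, 2.97]. Speed limits (rad/s): [1.89, 1.89, 2.22, 3.14, 3.14, 3.14].

### API

Orientations are given as a unit quaternion [w, x, y, z].
In Python, from workcell import robot gives the robot as it stands.
- The arm moves only by the tool arm_command, never from a script. Its argument "increments" is a list that holds one entry, the list of rows, each a list of 7 numbers: the shift along the world's x, y, z in m, then the turn, a rotation vector about the world's x, y, z in rad, then the opening, from -1 (shut) to 1 (fully open), so that 0 is half open. In form: [[[tx, ty, tz, wx, wy, wz, gripper], ...]]. A call has 1 to 12 rows; each row is the pose to reach, as a shift and turn from the pose commanded when the call began; what a row does not reach only later rows make up. A row lasts 1/10 s, in which the tool goes at most 50 mm and 8.59 degrees, less where a joint would pass 70% of its speed; a pose out of reach is approached as far as the arm can. A call with a gripper value outside its range is refused whole. The fingers move at their own pace and stop on an object; "squeeze" is the grip in N (left out, the last holds). Time passes only in rows, so rows that repeat a pose let the fingers close. It gives the time, the measured TCP pose, the force and the opening at its end, in the units of the state.
- robot.observe(): the state, without advancing time (a new reading comes with each control period).
- robot.read_camera(name): name is "scene" or "top" or "wrist"; returns the picture (420x560x3 uint8, red, green, blue); there is no depth.
- robot.camera_params(name): a dict with "fovy" (degrees; the focal length in pixels is half the picture's height over the tangent of half this angle, whatever the lens; pixels are square), "cx", "cy" (the principal point, pixels), "world_to_cam" (4x4, takes a point from world to camera coordinates); the wrist camera has in their place "mount" (4x4, takes a point from camera to tool coordinates, whose origin is the TCP and whose axes are the flange's). Camera axes: x right, y down, z forward; pixel columns grow to the right and rows downward; lengths in m; the calibration is good to about 2 mm. The wrist camera is an equidistant fisheye: a pixel r from the principal point sees the ray r / f radians off the axis. A picture is of the moment at which its call begins: read the wrist's pose just before it. camera_params takes no time and is no camera call.
- robot.hand_in(): hands the job in, once; it reports no verdict.
The state is a dict: "t": time; "joint_pos": joint angles; "joint_velocities": joint speeds; "tau": joint torques, N m; "tool_pos": TCP position; "eef_rot": TCP orientation; "ft_force": force on the tool from outside, world axes, zero at the start; "moment": the same for the moment, N m; "width": opening from 0.0 (shut) to 1.0 (fully open).
Only numpy, scipy, OpenCV 4.12 (cv2) and the standard library are available. Lean on these libraries where they do the work, as an engineer would, in place of code of your own. Each camera call takes 0.05 s, during which the arm holds its last target. There are 200 camera calls.

## Working session

There is one attempt and no reset: what is moved stays moved. The work goes in short steps, Python scripts to look and compute and a tool call to move; the robot and the scene stay as the last step left them, time stands still between calls to the robot, and variables do not carry over. Pictures are saved under pics/ and viewed, about 8 in all and at most 12, crops included, and the job is handed in when it is done.

Besides the shell and the picture viewer there is one more tool, called after "Emit:" by a JSON object that holds its "name" and its "arguments", one argument or row to a line. arm_command: Moves the arm, as the interface text tells. Its arguments: {"type":"object","properties":{"increments":{"type":"array"},"squeeze":{"type":"number"}},"required":["increments"]}

```bash
mkdir -p pics
cat > h.py <<'E'
import numpy as np, cv2
from workcell import robot
def snap(n,f):
    im=robot.read_camera(n); cv2.imwrite('pics/'+f,im[:,:,::-1]); return im
def ray(n,u,v):
    p=robot.camera_params(n); f=210/np.tan(np.radians(p['fovy']/2))
    T=np.linalg.inv(np.array(p['world_to_cam'])); d=np.array([(u-p['cx'])/f,(v-p['cy'])/f,1])
    return T[:3,3],T[:3,:3]@d
def onz(n,u,v,z):
    o,d=ray(n,u,v); return o+d*(z-o[2])/d[2]
def proj(n,P):
    p=robot.camera_params(n); f=210/np.tan(np.radians(p['fovy']/2))
    c=(np.array(p['world_to_cam'])@np.r_[P,1])[:3]; return f*c[0]/c[2]+p['cx'],f*c[1]/c[2]+p['cy']
def tri(obs):
    A=0;b=0
    for n,u,v in obs:
        o,d=ray(n,u,v); d=d/np.linalg.norm(d); M=np.eye(3)-np.outer(d,d); A=A+M; b=b+M@o
    return np.linalg.solve(A,b)
E
python3 - <<'E'
from h import *
a=snap('top','top0.png');b=snap('scene','scene0.png')
for n in('top','scene'):
    p=robot.camera_params(n);print(n,p['fovy'],p['cx'],p['cy'],np.linalg.inv(p['world_to_cam']).round(3).tolist())
print(robot.observe())
E
```

```text
top 52.969590205471164 278.53041786322916 213.7756317363423 [[-0.02, -0.994, 0.105, 0.529], [-1.0, 0.021, 0.01, -0.011], [-0.012, -0.104, -0.994, 1.106], [0.0, 0.0, 0.0, 1.0]]
scene 42.0568316600519 281.57287564334996 200.29845820339455 [[0.336, 0.662, -0.67, 1.474], [0.942, -0.236, 0.239, -0.306], [0.0, -0.711, -0.703, 0.971], [0.0, 0.0, 0.0, 1.0]]
{'t': 0.1, 'joint_pos': array([-1.13779096e+00,  1.16374890e-01,  1.44215276e+00, -2.02121258e-06,
        1.58401271e+00, -3.77644849e-02]), 'joint_velocities': array([-0.00029092, -0.00161176, -0.00362997, -0.00083943,  0.00041677,
        0.00158185]), 'tau': array([ 2.61136076e-03, -7.22886944e+01, -6.23870087e+01,  7.82547751e-02,
        2.27970426e-02, -8.06451703e-05]), 'tool_pos': array([ 0.30610051, -0.60140686,  0.21804996]), 'eef_rot': array([-4.64430822e-04,  9.72424536e-01,  2.33217275e-01, -9.40253713e-05]), 'ft_force': array([ 1.06668982,  0.5501652 , -0.55657301]), 'moment': array([-0.01017557,  0.02145645,  0.04277009]), 'width': 0.9986463261006356}
```

View pics/top0.png

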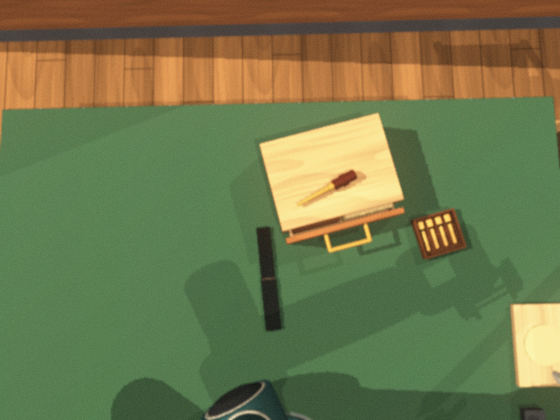

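View pics/scene0.png

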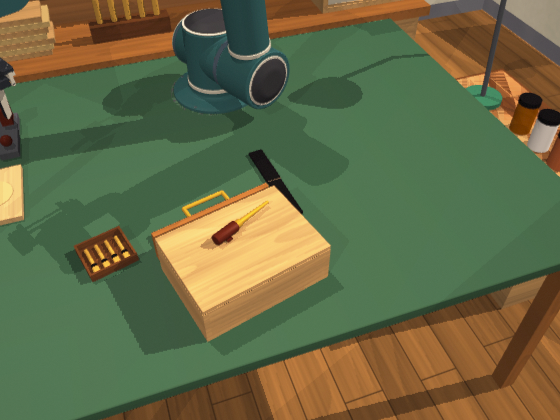

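The top view shows the case top with corners near (261,142), (379,115) and (402,201), the handle bar from about (329,250) to (371,241), and the drawer slightly open. In the scene view the bar runs from about (184,210) to (226,196). Next I measure the handle and the case from both.

Run:
```python
from h import *
T=cv2.imread('pics/top0.png');S=cv2.imread('pics/scene0.png')
def m(I,x0,y0,x1,y1,lo,hi):
    k=np.zeros(I.shape[:2],np.uint8);k[y0:y1,x0:x1]=cv2.inRange(cv2.cvtColor(I,cv2.COLOR_BGR2HSV),lo,hi)[y0:y1,x0:x1];return k
kt=m(T,322,222,378,256,(15,130,120),(32,255,255));ks=m(S,178,188,232,219,(15,130,100),(32,255,255))
for k in(kt,ks):
    for v in range(186,258,1):
        u=np.where(k[v])[0]
        if len(u):print(v,u.min(),u.max(),len(u),end='; ')
    print()
kc=m(T,240,100,415,245,(8,40,120),(32,255,255))
c=max(cv2.findContours(kc,0,1)[0],key=cv2.contourArea);print(cv2.approxPolyDP(c,4,True)[:,0].tolist())
kc=m(S,140,170,345,345,(8,40,100),(32,255,255))
c=max(cv2.findContours(kc,0,1)[0],key=cv2.contourArea);print(cv2.approxPolyDP(c,4,True)[:,0].tolist())
for a in [(261,142),(379,115),(402,201)]: print(a,onz('top',*a,.105).round(3))
for a in [(328,250),(371,241)]: print(a,onz('top',*a,.075).round(3))
for a in [(184,212),(227,197)]: print(a,onz('scene',*a,.075).round(3))
big=np.hstack([cv2.resize(T[190:265,270:420],None,fx=3,fy=3,interpolation=2),cv2.resize(S[170:245,140:255],None,fx=3,fy=3,interpolation=2)])
cv2.imwrite('pics/crop.png',big)
```

```text
222 337 342 5; 223 335 367 6; 224 331 367 8; 225 326 368 7; 226 323 368 8; 227 322 368 7; 228 363 368 6; 229 364 369 6; 230 339 369 7; 231 364 369 6; 232 332 369 6; 233 325 370 8; 234 324 370 10; 235 323 370 12; 236 324 371 11; 237 324 371 11; 238 324 371 14; 239 324 371 17; 240 324 371 22; 241 325 370 22; 242 325 369 26; 243 325 365 26; 244 326 361 25; 245 326 359 28; 246 326 354 26; 247 326 350 25; 248 327 346 20; 249 327 343 17; 250 328 339 12; 251 328 335 8; 252 329 331 3; 
190 221 222 2; 191 218 223 6; 192 216 224 9; 193 214 225 12; 194 211 226 16; 195 209 227 17; 196 207 227 16; 197 204 228 16; 198 202 230 18; 199 200 228 15; 200 197 225 12; 201 195 223 12; 202 193 221 13; 203 190 219 13; 204 188 231 14; 205 186 231 15; 206 183 231 19; 207 182 231 20; 208 182 231 19; 209 182 231 19; 210 182 231 23; 211 183 230 24; 212 184 229 24; 213 184 231 26; 214 185 231 28; 215 186 229 29; 216 187 226 26; 217 186 226 26; 218 184 224 26; 
[[377, 112], [259, 144], [281, 230], [289, 232], [286, 243], [322, 234], [330, 244], [329, 232], [359, 224], [366, 237], [341, 244], [372, 240], [368, 222], [404, 212], [393, 206], [403, 194]]
[[274, 185], [265, 182], [230, 198], [217, 191], [183, 206], [184, 218], [151, 233], [163, 271], [207, 341], [327, 276], [330, 245]]
(261, 142) [0.81  0.038 0.105]
(379, 115) [ 0.871 -0.251  0.105]
(402, 201) [ 0.658 -0.296  0.105]
(328, 250) [ 0.546 -0.119  0.075]
(371, 241) [ 0.566 -0.225  0.075]
(184, 212) [ 0.581 -0.225  0.075]
(227, 197) [ 0.567 -0.119  0.075]
```

View pics/crop.png

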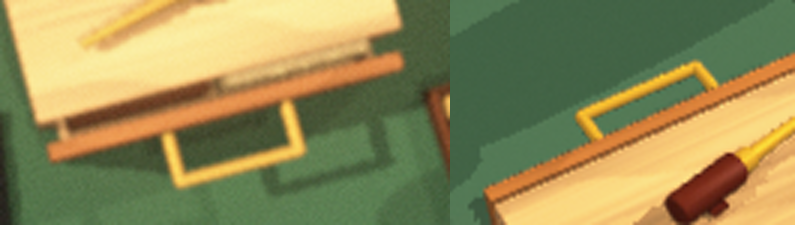

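The crops show the bar centreline from (330,251) to (370,240) in the top view and from (183,209) to (222,192) in the scene view. I triangulate it and fit lines for the yaw.

Run:
```python
from h import *
e1=tri([('top',330,251),('scene',222.5,192.3)]);e2=tri([('top',370,240.3),('scene',183.3,209)])
print(e1.round(4),e2.round(4))
T=cv2.imread('pics/top0.png')
h=cv2.cvtColor(T,cv2.COLOR_BGR2HSV)
# back edge: first non-green row from above; orange front panel: centroid rows
k=cv2.inRange(h,(5,40,130),(32,255,255))
P=[(u,100+np.argmax(k[100:200,u]>0)) for u in range(268,372,4)]
def fit(P,z):
    W=np.array([onz('top',u,v,z)[:2] for u,v in P]);vx,vy,x,y=cv2.fitLine(W.astype(np.float32),cv2.DIST_HUBER,0,.01,.01).ravel()
    if vy<0:vx,vy=-vx,-vy
    return np.degrees(np.arctan2(-vx,vy)),x,y
print('back',fit(P,.105))
P=[(v,u) for v in range(0)]
P=[(np.where(k[v,300:410])[0].max()+300,v) for v in range(125,192,4)]
vx=fit(P,.105);print('right',vx)
kt=cv2.inRange(h,(15,130,120),(32,255,255))
P=[]
for u in range(333,368):
    r=np.where(kt[236:256,u])[0]
    if len(r):P.append((u,236+r.mean()))
print('bar',fit(P,.075))
for u in(261,379):print(onz('top',u,{261:142,379:115}[u],.105))
```

```text
[ 0.5437 -0.1241  0.0712] [ 0.5676 -0.2233  0.0713]
back (np.float32(-1.4067911), np.float32(0.9127446), np.float32(-0.10234984))
right (np.float32(-76.2377), np.float32(0.75837016), np.float32(-0.27806282))
bar (np.float32(13.879058), np.float32(0.5560623), np.float32(-0.16359738))
[0.81045801 0.03819343 0.105     ]
[ 0.87119939 -0.25094363  0.105     ]
```

Emit:
{"name": "arm_command", "arguments": {
  "increments": [
    [[0.027,0.043,0,0,0,-0.06,0],[0.054,0.087,0,0,0,-0.12,-1],[0.08,0.13,0,0,0,-0.18,-1],[0.108,0.174,0,0,0,-0.232,-1],[0.135,0.217,0,0,0,-0.232,-1],[0.163,0.26,0,0,0,-0.232,-1],[0.19,0.304,0,0,0,-0.232,-1],[0.217,0.347,0,0,0,-0.232,-1],[0.24,0.385,-0.01,0,0,-0.232,-1],[0.256,0.41,-0.02,0,0,-0.232,-1],[0.271,0.4335,-0.03,0,0,-0.232,-1],[0.271,0.4335,-0.038,0,0,-0.232,-1]]
  ]
}}

```text
t: 1.3
tool_pos: [0.5782, -0.1653, 0.1795]
eef_rot: [-0.0, 0.993, 0.121, -0.0]
ft_force: [0.1, -0.2, -0.3]
width: 0.025
```

```bash
cat >> h.py <<'E'
from scipy.spatial.transform import Rotation as Ro
def wray(u,v,s):
    p=robot.camera_params('wrist'); f=210/np.tan(np.radians(p['fovy']/2))
    M=np.array(p['mount']); x,y=u-p['cx'],v-p['cy']; r=np.hypot(x,y); t=r/f
    d=np.array([x/r*np.sin(t),y/r*np.sin(t),np.cos(t)])
    R=Ro.from_quat(np.array(s['eef_rot']),scalar_first=True).as_matrix()
    return s['tool_pos']+R@M[:3,3],R@M[:3,:3]@d
def wonz(u,v,s,z):
    o,d=wray(u,v,s); return o+d*(z-o[2])/d[2]
E
python3 - <<'E'
from h import *
import pickle
s=robot.observe();snap('wrist','w1.png');pickle.dump(s,open('s1.pkl','wb'))
print(s['t'],s['tool_pos'],s['eef_rot'],s['ft_force'],s['width']);print(robot.camera_params('wrist'))
E
```

```text
1.3 [ 0.57819448 -0.16531926  0.17946816] [-4.89019440e-04  9.92699079e-01  1.20615760e-01 -3.72580095e-04] [ 0.09641049 -0.21070306 -0.31381587] 0.02531704034844774
{'fovy': 65.70646984690485, 'cx': 279.0121663248058, 'cy': 208.87726885976505, 'mount': array([[ 5.72375462e-04, -9.68891741e-01, -2.47484276e-01,
         6.72986301e-02],
       [ 9.99999821e-01,  5.12125443e-04,  3.07822579e-04,
        -4.99729822e-04],
       [-1.71503760e-04, -2.47484408e-01,  9.68891861e-01,
        -1.64901190e-01],
       [ 0.00000000e+00,  0.00000000e+00,  0.00000000e+00,
         1.00000000e+00]])}
```

View pics/w1.png

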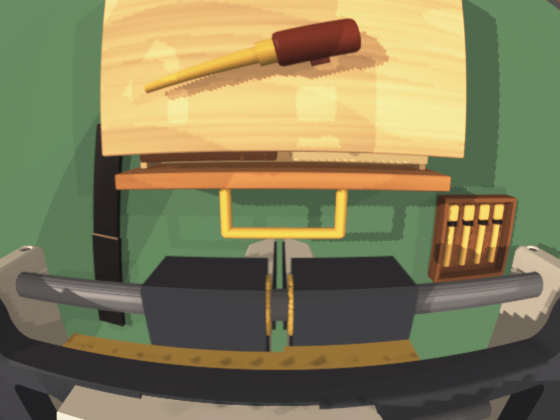

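The wrist view shows the handle level in the picture, with the bar from (225,234) to (343,234) and the drawer panel's front edge at row 187. I check the bar position and yaw, with a height from this and the top view.

Run:
```python
from h import *
import pickle
s=pickle.load(open('s1.pkl','rb'))
for a in [(225,234),(343,234),(284,234)]: print(wonz(*a,s,.075).round(4))
print('panel',wonz(284,187,s,.091).round(4))
o,d=wray(284,234,s);d/=np.linalg.norm(d);A=np.eye(3)-np.outer(d,d);b=A@o
for c,u,v in [('top',350,245.6),('scene',202.9,200.7)]:
    O,D=ray(c,u,v);D/=np.linalg.norm(D);M=np.eye(3)-np.outer(D,D);A=A+M;b=b+M@O
P=np.linalg.solve(A,b);print('tri',P.round(4))
a,b_=wonz(225,234,s,.075),wonz(343,234,s,.075);e=a-b_;print(np.linalg.norm(e),np.degrees(np.arctan2(-e[0],e[1])))
```

```text
[ 0.5429 -0.1244  0.075 ]
[ 0.5679 -0.2257  0.075 ]
[ 0.5556 -0.1749  0.075 ]
panel [ 0.5988 -0.1638  0.091 ]
tri [ 0.5552 -0.1745  0.0709]
0.10432470559125737 13.85690317820773
```

Emit:
{"name": "arm_command", "arguments": {
  "increments": [
    [[0,0,-0.03,0,0,0,-1],[0,-0.003,-0.07,0,0,0,-1],[0,-0.003,-0.11,0,0,0,-1],[0,-0.003,-0.125,0,0,0,-1],[0,-0.003,-0.125,0,0,0,-1],[-0.01,-0.005,-0.125,0,0,0,-1],[-0.024,-0.009,-0.125,0,0,0,-1],[-0.039,-0.0125,-0.125,0,0,0,-1],[-0.053,-0.016,-0.125,0,0,0,-1],[-0.068,-0.02,-0.125,0,0,0,-1],[-0.083,-0.023,-0.125,0,0,0,-1],[-0.097,-0.027,-0.125,0,0,0,-1]]
  ]
}}

```text
t: 2.55
tool_pos: [0.4789, -0.1953, 0.0559]
eef_rot: [0.0, 0.993, 0.119, 0.0]
ft_force: [3.1, 2.0, 1.6]
width: 0.005
```

Run:
```python
from h import *
s=robot.observe();snap('top','t2.png');print(s['t'],s['tool_pos'],s['ft_force'])
I=cv2.imread('pics/t2.png');cv2.imwrite('pics/t2c.png',cv2.resize(I[100:320,220:460],None,fx=2,fy=2))
```

```text
2.55 [ 0.47889545 -0.19533411  0.05592698] [3.05583338 1.9874014  1.59610174]
```

View pics/t2c.png

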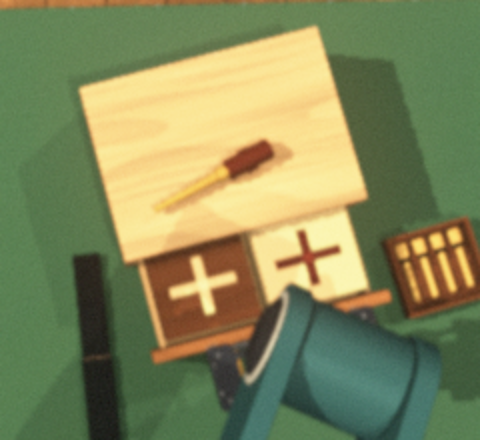

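The drawer follows the hook and both lids are showing. I keep pulling gently.

Emit:
{"name": "arm_command", "arguments": {
  "increments": [
    [[-0.008,-0.002,0,0,0,0,-1],[-0.016,-0.004,0,0,0,0,-1],[-0.022,-0.0055,0,0,0,0,-1],[-0.027,-0.0065,0,0,0,0,-1]]
  ]
}}

```text
t: 3.0
tool_pos: [0.4528, -0.2017, 0.0555]
eef_rot: [0.0, 0.993, 0.119, -0.0]
ft_force: [2.3, -1.3, -0.9]
width: 0.003
```

Emit:
{"name": "arm_command", "arguments": {
  "increments": [
    [[-0.004,-0.001,0,0,0,0,-1],[-0.006,-0.0015,0,0,0,0,-1],[-0.008,-0.002,0,0,0,0,-1]]
  ]
}}

```text
t: 3.3
tool_pos: [0.4515, -0.2021, 0.056]
eef_rot: [-0.0, 0.993, 0.119, 0.008]
ft_force: [86.5, 14.3, -41.5]
width: 0.01
```

The drawer is hard against its stop. I back off and go up.

Emit:
{"name": "arm_command", "arguments": {
  "increments": [
    [[0.01,0.0025,0,0,0,0,-1],[0.017,0.004,0,0,0,0,-1],[0.018,0.0045,0,0,0,0,-1],[0.018,0.0045,0.03,0,0,0,-1],[0.018,0.0045,0.07,0,0,0,-1],[0.018,0.0045,0.11,0,0,0,-1],[0.018,0.0045,0.14,0,0,0,-1],[0.018,0.0045,0.14,0,0,0,-1]]
  ]
}}

```text
t: 4.1
tool_pos: [0.4639, -0.1998, 0.2001]
eef_rot: [0.002, 0.993, 0.119, 0.002]
ft_force: [-0.5, -0.0, -0.2]
width: 0.006
```

Run:
```python
from h import *
import pickle
s=robot.observe();snap('wrist','w3.png');pickle.dump(s,open('s3.pkl','wb'));snap('scene','s3.png');snap('top','t3.png')
print(s['t'],s['tool_pos'],s['eef_rot'],s['ft_force'])
```

```text
4.1 [ 0.46393719 -0.1997916   0.20008804] [0.00161915 0.99288585 0.11903793 0.0022464 ] [-0.50131831 -0.04511123 -0.22971113]
```

View pics/w3.png

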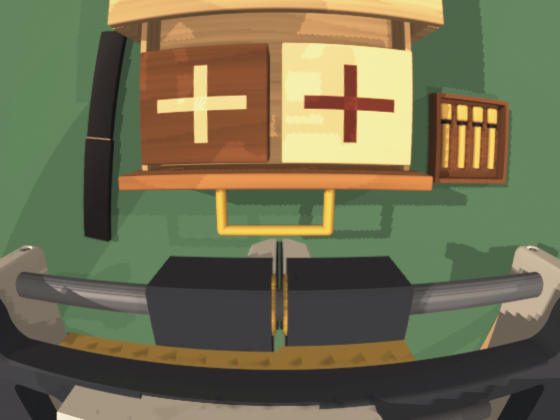

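The drawer is open and both lids are clear of the case, with cross centres at (202,104) on the left and (350,104) on the right. I locate the crosses in wrist and top views to get lid positions and heights.

Run:
```python
from h import *
import pickle
s=pickle.load(open('s3.pkl','rb'));W=cv2.imread('pics/w3.png');T=cv2.imread('pics/t3.png')
a=wonz(219,231,s,.075);b=wonz(331,231,s,.075);print('handle',((a+b)/2).round(4))
c0=np.array([.588,-.135])
for n,(u,v),lo,hi in [('L',(202,104),(10,40,150),(32,150,255)),('R',(350,104),(0,130,30),(12,255,190))]:
    p0=wonz(u,v,s,.08); print(n,'wrist@.08',p0.round(4))
    ut,vt=proj('top',p0);res=[]
    for I,(x,y),r in [(W,(u,v),48),(T,(ut,vt),20)]:
        x,y=int(x),int(y);H=cv2.cvtColor(I[y-r:y+r,x-r:x+r],cv2.COLOR_BGR2HSV);k=cv2.inRange(H,lo,hi)
        N,_,st,ce=cv2.connectedComponentsWithStats(k);i=1+np.argmax(st[1:,4]);bx=st[i]
        res.append((x-r+bx[0]+bx[2]/2-.5,y-r+bx[1]+bx[3]/2-.5));print(bx,res[-1])
    (o,d),(O,D)=wray(*res[0],s),ray('top',*res[1])
    d/=np.linalg.norm(d);D/=np.linalg.norm(D);M=np.eye(3)-np.outer(d,d);N=np.eye(3)-np.outer(D,D)
    print('tri',np.linalg.solve(M+N,M@o+N@O).round(4))
x,y=proj('top',[.52,-.16,.08]);x,y=int(x),int(y)
cv2.imwrite('pics/c3.png',cv2.resize(T[y-90:y+90,x-110:x+110],None,fx=3,fy=3))
```

```text
handle [ 0.436  -0.2027  0.075 ]
L wrist@.08 [ 0.5355 -0.1126  0.08  ]
[   2    8   91   80 2305] (np.float64(201.0), np.float64(103.5))
[  2   5  35  31 395] (np.float64(324.0), np.float64(254.0))
tri [ 0.5363 -0.1095  0.0715]
R wrist@.08 [ 0.5661 -0.2391  0.08  ]
[   2    9   90   77 1935] (np.float64(348.5), np.float64(103.0))
[  5   7  31  27 169] (np.float64(377.0), np.float64(240.0))
tri [ 0.5679 -0.2396  0.0714]
```

View pics/c3.png

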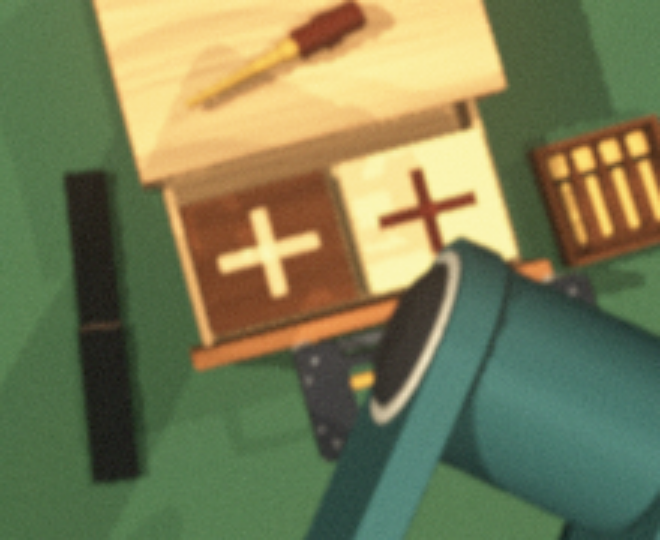

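Lids: left at (0.536, -0.110), right at (0.567, -0.239). The handle moved about 123 mm to its stop. I press the left lid first.

Emit:
{"name": "arm_command", "arguments": {
  "increments": [
    [[0.02,0.025,0,0,0,0,-1],[0.045,0.06,-0.01,0,0,0,-1],[0.072,0.09,-0.05,0,0,0,-1],[0.072,0.09,-0.09,0,0,0,-1],[0.072,0.09,-0.108,0,0,0,-1],[0.072,0.09,-0.115,0,0,0,-1],[0.072,0.09,-0.12,0,0,0,-1],[0.072,0.09,-0.124,0,0,0,-1],[0.072,0.09,-0.127,0,0,0,-1]]
  ]
}}

```text
t: 5.15
tool_pos: [0.5354, -0.1093, 0.0699]
eef_rot: [-0.0, 0.993, 0.119, 0.001]
ft_force: [-5.7, 7.7, 37.6]
width: 0.008
```

Emit:
{"name": "arm_command", "arguments": {
  "increments": [
    [[0,0,-0.002,0,0,0,-1],[0,0,-0.004,0,0,0,-1]]
  ]
}}

```text
t: 5.35
tool_pos: [0.5376, -0.1089, 0.0698]
eef_rot: [0.0, 0.993, 0.119, 0.003]
ft_force: [-6.6, 15.4, 51.3]
width: 0.009
```

The left lid bottomed out at 0.070. Now the right one.

Emit:
{"name": "arm_command", "arguments": {
  "increments": [
    [[0,0,0.01,0,0,0,-1],[0,0,0.05,0,0,0,-1],[0.01,-0.04,0.06,0,0,0,-1],[0.02,-0.085,0.06,0,0,0,-1],[0.03,-0.13,0.05,0,0,0,-1],[0.03,-0.13,0.025,0,0,0,-1],[0.03,-0.13,0.016,0,0,0,-1],[0.03,-0.13,0.011,0,0,0,-1],[0.03,-0.13,0.007,0,0,0,-1],[0.03,-0.13,0.004,0,0,0,-1],[0.03,-0.13,0.002,0,0,0,-1],[0.03,-0.13,0.002,0,0,0,-1]]
  ]
}}

```text
t: 6.55
tool_pos: [0.5665, -0.2388, 0.0701]
eef_rot: [0.001, 0.993, 0.12, 0.002]
ft_force: [-0.8, -0.2, 15.7]
width: 0.007
```

Emit:
{"name": "arm_command", "arguments": {
  "increments": [
    [[0,0,-0.001,0,0,0,-1],[0,0,-0.002,0,0,0,-1],[0,0,-0.002,0,0,0,-1]]
  ]
}}

```text
t: 6.85
tool_pos: [0.5674, -0.2387, 0.0699]
eef_rot: [0.001, 0.993, 0.12, 0.003]
ft_force: [-3.0, 4.2, 30.2]
width: 0.008
```

Emit:
{"name": "arm_command", "arguments": {
  "increments": [
    [[0,0,0.008,0,0,0,-1],[0,0,0.04,0,0,0,-1],[0,0,0.08,0,0,0,-1],[-0.04,-0.01,0.13,0,0,0,-1],[-0.09,-0.02,0.133,0,0,0,-1],[-0.103,-0.025,0.133,0,0,0,-1],[-0.103,-0.025,0.133,0,0,0,-1],[-0.103,-0.025,0.133,0,0,0,-1]]
  ]
}}

```text
t: 7.65
tool_pos: [0.4622, -0.2636, 0.1986]
eef_rot: [0.0, 0.993, 0.119, 0.001]
ft_force: [0.5, -0.3, -0.6]
width: 0.006
```

Run:
```python
from h import *
s=robot.observe();snap('wrist','w4.png')
print(s['t'],s['tool_pos'],s['eef_rot'],s['ft_force'])
```

```text
7.65 [ 0.46223129 -0.26361941  0.19862039] [3.63168439e-04 9.92885423e-01 1.19071076e-01 6.94920816e-04] [ 0.51453336 -0.3011449  -0.58690629]
```

View pics/w4.png

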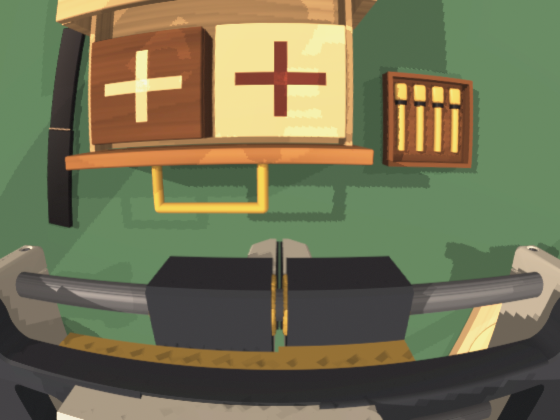

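The drawer is still open, the lids show no cream skirt, and the tray and fingerboard are in place. I check the handle at (156..266, 208) to get the opening, then hand in.

Run:
```python
from h import *
s=robot.observe()
c=(wonz(156,208,s,.075)+wonz(266,208,s,.075))/2;e=np.array([.971,.2385])
print('handle',c.round(4),'moved since start',(np.array([.5555,-.1745])-c[:2])@e,'short of stop',(c[:2]-[.436,-.2027])@e)
```

```text
handle [ 0.4419 -0.2013  0.075 ] moved since start 0.11670092498007309 short of stop 0.0060592750199269
```

```bash
python3 -c "
from workcell import robot
print(robot.hand_in(), robot.observe()['ft_force'])"
```

```text
the job is handed in; nothing more can be done
the job is handed in; nothing more can be done
```

I hooked the drawer handle with the shut fingers, pulled the drawer to its stop, pressed both lids home, and handed the job in at about 7.7 s. No verdict was reported.

- **Drawer:** the wrist force rose to about 86 N along x (about 97 N in all, limit 120 N) when it hit the stop. Pressing the lids seems to have pushed it back in a little. My last measurement puts it about 6 mm short of the stop, so roughly 134 mm open against the 125 mm needed, give or take a few mm.
- **Lids:** both stalled at 0.070 m tool height, the seated height. The force kept rising to about 51 N on the left and 30 N on the right, which means they were on their hard stops. No cream skirt shows in the last picture.
- **Other things:** the fingerboard and peg tray look undisturbed in the last picture. The reamer was out of view there, but it lay unmoved in the top view taken after the pull, and nothing touched it later.
- **Disagreement:** triangulated lid heights before pressing were about 0.0715 m, below the 0.077 to 0.084 m the task text implies. The handle also came out about 4 mm low, so I relied on contact force and stall height instead.
- **Robot:** the arm was clear of everything, with under 1 N on the wrist.

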